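Weed out the stiff-hinged battery tin

ROBOT

A 6-joint arm with a two-finger parallel gripper is mounted at the origin on the work surface. World frame = base frame: x ahead of the robot, y to its left, z up, the work surface at z = 0. Lengths are in mm, angles in rad, forces in N, time in s.
With the tool pointing down it reaches from about 350 to 775 mm from the base axis. Payload 7.3 kg.
Tool frame: the origin (TCP) lies midway between the tips of the shut fingers; the grasp point (between the pads) lies 19 mm behind it (bot.grip_point_offset is the distance from the TCP to the grasp point, in mm); z points along the fingers, y is the line along which they close (so a half turn about z gives the same grasp; the last joint's range is limited). The gripper opens to 92 mm and grips with 3 to 60 N. Pads are 19 mm wide; open, the fingers measure 130 mm over their backs; the gripper's body (75 mm by 190 mm) begins 47 mm behind the grasp point.
Start: joints at [-1.465, 0.342, 1.524, -0, 1.275, -0.146], TCP at [130.824, -508.458, 226.741] pointing down, gripper open.
Joint ranges: [-2.53, 2.53], [-0.77, 2.02], [0.04, 2.7], [-1, 4.14], [0.28, 2.66], [-3.11, 3.11]. Speed limits (rad/s): [2.57, 2.57, 3.14, 3.14, 3.14, 3.14].

INTERFACE

Orientations are given as a rotation vector (axis times angle).
In Python, from rig import bot gives the robot as it stands.
- The arm moves only by the shell command python3 -m inch 'ROWS' [FORCE]. ROWS is JSON, a list of rows, each a list of 7 numbers: the turn, a rotation vector about the tool's x, y, z in degrees, then the shift along the tool's x, y, z in cm, then the finger opening in cm, from 0 to 9.18. A call has 1 to 10 rows; each row is the pose to reach, as a shift and turn from the pose commanded when the call began, along the tool's axes at that moment; what a row does not reach only later rows make up. A row lasts 1/12 s, in which the tool goes at most 41.7 mm and 7.16 degrees, less where a joint would pass 70% of its speed; a pose out of reach is approached as far as the arm can. A call with a gripper value outside its range is refused whole. The fingers move at their own pace and stop on an object; FORCE is the grip in N (left out, the last holds). Time passes only in rows, so rows that repeat a pose let the fingers close. It gives the time, the measured TCP pose, the force, the opening and the grip force at its end, in the units of the state.
- bot.read_state(): the state, without advancing time (a new reading comes with each control period).
- bot.camera(name): name is "scene" or "top" or "wrist"; returns a dict with "color" (480x640x3 uint8, red, green, blue), "K" (3x3 intrinsics, pixels), "extrinsics" (4x4, takes a point from camera to world coordinates). Camera axes: x right, y down, z forward; pixel columns grow to the right and rows downward; lengths in mm; the calibration is good to about 2 mm. The wrist camera is an equidistant fisheye: a pixel r from the principal point sees the ray r / f radians off the axis. A picture is of the moment at which its call begins. There is no depth.
- bot.job_done(): hands the job in; it is judged then, once.
Trained networks look in a picture, given as the dict that the camera call returned (one of the last four; its "shot" number tells which), for a name from the list of things; names that differ only in an ending like _2 or _b are one class to them, and where a whole thing is asked for, a point or a joint stands for the part that bears it (a point fixed in the world has none). Each returns a list of dicts, best first, with "conf" (0 to 1); they miss things now and then, are a little off and sometimes report something else, mostly with a low value. They report only what shows in the picture. A call takes as long as a camera call. They do not tell look-alikes from the thing itself.
- bot.masks_of(query, picture): "mask" (480x640 bool, what is visible of it) and "rect" ([left, top, width, height] in pixels, round what is visible of it).
The state is a dict: "time_s": time; "q": joint angles; "joint_vel": joint speeds; "effort": joint torques, N m; "position": TCP position; "orientation": TCP orientation; "ft_force": force on the tool from outside, world axes, zero at the start; "ft_torque": the same for the moment, N m; "opening": opening from 0.0 (shut) to 1.0 (fully open); "gripper_force": force on a finger pad.
Only numpy, scipy, OpenCV 4.12 (cv2) and the standard library are available. Lean on these libraries where they do the work, as an engineer would, in place of code of your own. Each camera call takes 0.05 s, during which the arm holds its last target. There are 200 camera calls.

TASK

Lift the lid of each of the three battery tins past upright by its front tab and let go: a free lid falls back fully open by itself, a stiff one stays where you leave it. Once all three have been opened, with every tin still in its place, slide the tin with the stiff hinge along the glass towards the robot, without lifting or tipping it, until it stands on the middle of the red strip's depth; leave the two good tins where they are with their lids lying fully open. Do not disturb the other things.

Things in the scene. Friction and masses are not known exactly. Their poses are not given: they have to be found in the camera images.
- tin_a: One of three look-alike hinged battery tins: loose aluminium base 64 (x) x 110 (y) x 40 mm high, about 0.4 kg, that slides on the glass; 14 mm thick flat steel lid of the same outline, 0.05 kg. Origin: centre of the underside; z up. Its -x side is the front, facing away from the robot within about 10 degrees; +x, towards the robot, is the hinge side. Two tins have a free hinge, one a stiff hinge; which is not known beforehand.
- tin_a_lid (a joint): Lid angle of tin_a: 0 shut, 1.57 upright, 2.3 fully open at its stop. Axis along the tin's y, 32 mm from its origin towards its +x, 41 mm above the glass. Let go, a free lid falls shut below about 1.4 and to the stop beyond it. A stiff lid stays at any angle it is left at and needs some 0.03 to 0.06 N m, under 1 N at the tab.
- tin_a_tab (a point): Middle of the lower front edge of tin_a's black lid tab, which sticks out 20 mm from the middle of the lid's front edge, 36 mm wide, 6 mm thick. Lid shut: 52 mm in front of the tin's origin, underside 41 mm above the glass with free space below. 84 mm from the hinge axis. Site axes turn with the lid; with it shut they are the tin's.
- tin_b: One of three look-alike hinged battery tins: loose aluminium base 64 (x) x 110 (y) x 40 mm high, about 0.4 kg, that slides on the glass; 14 mm thick flat steel lid of the same outline, 0.05 kg. Origin: centre of the underside; z up. Its -x side is the front, facing away from the robot within about 10 degrees; +x, towards the robot, is the hinge side. Two tins have a free hinge, one a stiff hinge; which is not known beforehand.
- tin_b_lid (a joint): Lid angle of tin_b: 0 shut, 1.57 upright, 2.3 fully open at its stop. Axis along the tin's y, 32 mm from its origin towards its +x, 41 mm above the glass. Let go, a free lid falls shut below about 1.4 and to the stop beyond it. A stiff lid stays at any angle it is left at and needs some 0.03 to 0.06 N m, under 1 N at the tab.
- tin_b_tab (a point): Middle of the lower front edge of tin_b's black lid tab, which sticks out 20 mm from the middle of the lid's front edge, 36 mm wide, 6 mm thick. Lid shut: 52 mm in front of the tin's origin, underside 41 mm above the glass with free space below. 84 mm from the hinge axis. Site axes turn with the lid; with it shut they are the tin's.
- tin_c: One of three look-alike hinged battery tins: loose aluminium base 64 (x) x 110 (y) x 40 mm high, about 0.4 kg, that slides on the glass; 14 mm thick flat steel lid of the same outline, 0.05 kg. Origin: centre of the underside; z up. Its -x side is the front, facing away from the robot within about 10 degrees; +x, towards the robot, is the hinge side. Two tins have a free hinge, one a stiff hinge; which is not known beforehand.
- tin_c_lid (a joint): Lid angle of tin_c: 0 shut, 1.57 upright, 2.3 fully open at its stop. Axis along the tin's y, 32 mm from its origin towards its +x, 41 mm above the glass. Let go, a free lid falls shut below about 1.4 and to the stop beyond it. A stiff lid stays at any angle it is left at and needs some 0.03 to 0.06 N m, under 1 N at the tab.
- tin_c_tab (a point): Middle of the lower front edge of tin_c's black lid tab, which sticks out 20 mm from the middle of the lid's front edge, 36 mm wide, 6 mm thick. Lid shut: 52 mm in front of the tin's origin, underside 41 mm above the glass with free space below. 84 mm from the hinge axis. Site axes turn with the lid; with it shut they are the tin's.
- strip: Red strip lying flush on the glass between robot and tins, 130 mm deep (x) by 720 mm wide (y), 1 mm thick, no edge to catch on. Origin: its centre; x points away from the robot.
- remote: Red projector remote, 150 x 44 x 18 mm, loose, lying left of the tins. Origin: centre of underside. Bystander.
- freshener: Chrome lighter-shaped air freshener, 22 x 44 x 61 mm, loose, standing right of the tins. Origin: centre of underside. Bystander.
- coaster: Round wooden coaster, 90 mm across, 8 mm thick, loose, beyond the tins. Origin: centre of underside. Bystander.
- mug: Blue mug, 80 mm across, 90 mm high, loose, beyond the tins on the right. Origin: centre of underside. Bystander.
- diffuser: Amber jar with dark cap, 60 mm across, 120 mm high, loose, at the right-hand side. Origin: centre of underside. Bystander.
Not all that is in view belongs to the job. Leave any turquoise or yellow look-alike of the tin_c alone. Leave any yellow look-alike of the tin_a alone.

How it is judged (in metres and radians):
On the way:
1. all three lids have been opened (the free ones lie fully open, the stiff one stands at 0.7 rad or more) while all tins are still in their places (value of joint each of tin_a_lid, tin_c_lid above 2.1 rad and distance of each of tin_a, tin_c, tin_b from where it was at the start of the episode below 0.05 m and angle between each of tin_a, tin_c's own z axis and vertical below 0.1 rad and value of joint tin_b_lid above 0.7 rad), for 0.2 s.
At the end, for the whole second after the job is handed in: The stiff tin stands upright and at rest on the red strip, its centre within 30 mm of the strip's middle line and at least 55 mm from the strip's ends; its lid may be at any angle. The two free tins stand within 50 mm of where they started, with lids lying open beyond 2.1 rad (value of joint each of tin_a_lid, tin_c_lid above 2.1 rad and distance of each of tin_a, tin_c from where it was at the start of the episode below 0.05 m and angle between each of tin_a, tin_c, tin_b's own z axis and vertical below 0.1 rad and x of tin_b in the frame of strip between -0.03 and 0.03 m and y of tin_b in the frame of strip between -0.305 and 0.305 m and linear speed of tin_b below 0.01 m/s and height (world z) of tin_b below 0.006 m); the robot touches nothing.
It fails at once if another thing is moved by more than 30 mm (distance of any of remote, freshener, coaster, mug, diffuser from where it was at the start of the episode above 0.03 m).
It fails at once if the stiff tin is lifted off the glass by more than 20 mm or tipped by more than 0.35 rad (height (world z) of tin_b above 0.02 m or angle between tin_b's own z axis and vertical above 0.35 rad).
It also fails if it takes over 72 s, if anything falls off the work surface, if the arm or the gripper's body presses on something with over 40 N, if the wrist force passes 120 N, or if a joint passes its speed limit or range.

## Working session

There is one attempt and no reset: what is moved stays moved. The work goes in short steps, Python scripts to look and compute and a shell command to move; the robot and the scene stay as the last step left them, time stands still between calls to the robot, and variables do not carry over. Pictures are saved under pics/ and viewed, at most 10 in all, crops included, and the job is handed in when it is done.

```bash
ls; mkdir -p pics
cat > h.py <<'E'
import numpy as np, cv2
from rig import bot
from scipy.spatial.transform import Rotation as R
def ray(p,u,v):
    K=p["K"];E=p["extrinsics"];d=np.array([(u-K[0,2])/K[0,0],(v-K[1,2])/K[1,1],1.]);return E[:3,3],E[:3,:3]@d
def onz(p,u,v,z):
    o,d=ray(p,u,v);return o+d*(z-o[2])/d[2]
def save(p,n,crop=None,s=1):
    im=p["color"][...,::-1]
    if crop: l,t,w,h=crop; im=im[t:t+h,l:l+w]
    cv2.imwrite("pics/"+n+".png",cv2.resize(np.ascontiguousarray(im),None,fx=s,fy=s))
E
python3 - <<'E'
from h import *
p=bot.camera("top");save(p,"top0",None,1.25)
for q in ["tin_a","tin_a_tab","strip","remote","freshener","coaster","mug","diffuser"]:
    for m in bot.masks_of(q,p):
        if m["conf"]<.2: continue
        r=m["rect"];M=m["mask"].astype(np.uint8);(c,s,a)=cv2.minAreaRect(cv2.findNonZero(M))
        z={"tin_a":54,"tin_a_tab":54,"strip":1}.get(q,10)
        print(q,round(m["conf"],2),r,np.round(c),np.round(s),round(a,1),np.round(onz(p,*c,z)))
s=bot.read_state();print(s["position"],s["orientation"],p["extrinsics"].round(2))
p=bot.camera("scene");save(p,"sc0",None,1.25)
E
```

```text
pics
tin_a 0.95 [198.0, 197.7, 46.5, 31.0] [220. 211.] [32. 41.] 84.8 [581. 229.  54.]
tin_a 0.88 [326.4, 153.8, 35.3, 39.8] [343. 172.] [30. 41.] 6.6 [ 699. -125.   54.]
tin_a 0.86 [280.3, 200.0, 41.0, 38.2] [300. 217.] [33. 39.] 87.0 [564.   0.  54.]
tin_a 0.65 [356.6, 200.4, 43.8, 30.3] [379. 214.] [39. 31.] 1.9 [ 573. -224.   54.]
tin_a 0.63 [387.0, 136.3, 36.5, 42.8] [407. 157.] [33. 43.] 26.6 [ 746. -309.   54.]
tin_a 0.63 [171.7, 317.9, 48.4, 33.6] [194. 336.] [44. 33.] 9.5 [233. 285.  54.]
tin_a_tab 0.85 [173.4, 319.5, 42.0, 32.6] [193. 335.] [41. 32.] 8.1 [236. 288.  54.]
tin_a_tab 0.56 [279.1, 200.0, 41.4, 32.2] [299. 215.] [29. 38.] 87.4 [570.   2.  54.]
strip 0.8 [168.9, 242.0, 247.2, 45.2] [291. 266.] [249.  46.] 0.3 [432.  27.   1.]
remote 0.83 [145.6, 196.2, 20.1, 49.9] [155. 220.] [16. 51.] 5.0 [564. 424.  10.]
freshener 0.52 [417.7, 231.2, 18.0, 15.2] [426. 240.] [19. 12.] 20.0 [ 508. -368.   10.]
coaster 0.86 [249.7, 165.8, 27.5, 29.6] [266. 180.] [27. 29.] 90.0 [689. 105.  10.]
mug 0.97 [434.8, 176.6, 44.7, 32.1] [457. 191.] [34. 39.] 87.4 [ 655. -464.   10.]
diffuser 0.8 [448.1, 209.5, 35.8, 27.6] [464. 222.] [22. 34.] 51.3 [ 560. -482.   10.]
diffuser 0.74 [436.0, 175.1, 41.3, 35.2] [457. 191.] [34. 39.] 87.0 [ 655. -465.   10.]
[ 130.81419608 -508.42761672  226.67913759] [-3.11668623e+00 -3.94450640e-01  4.03840963e-05] [[ 0.00000e+00 -9.80000e-01  1.80000e-01  2.50930e+02]
 [-1.00000e+00 -0.00000e+00 -0.00000e+00 -3.56200e+01]
 [ 1.00000e-02 -1.80000e-01 -9.80000e-01  1.42749e+03]
 [ 0.00000e+00  0.00000e+00  0.00000e+00  1.00000e+00]]
```

View pics/top0.png

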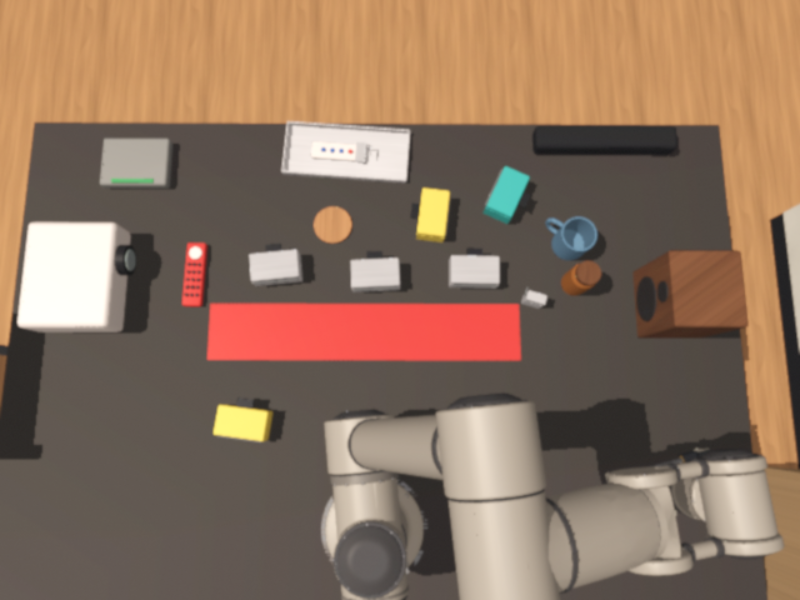

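View pics/sc0.png

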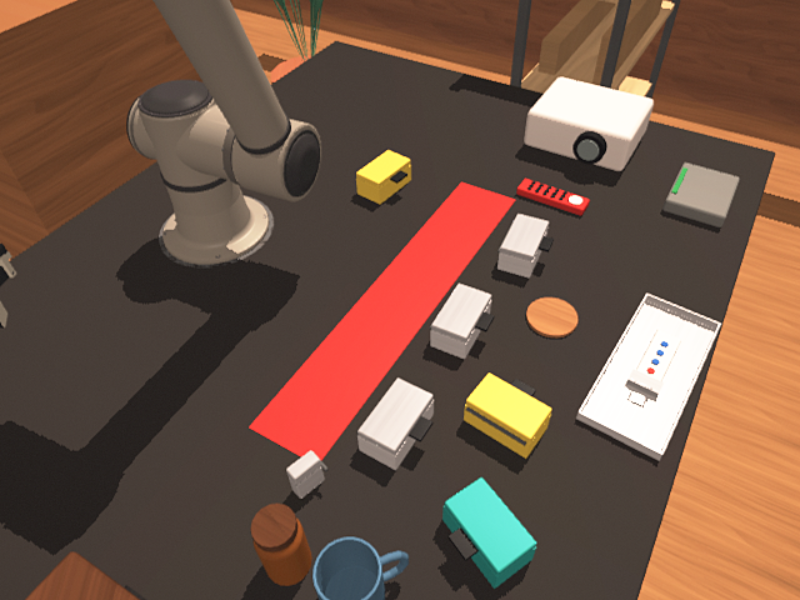

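Candidates (640x480 top image):
- Grey tins: left (220,211), middle (300,217), right (379,214).
- Look-alikes: yellow (343,172) and (194,336), turquoise (407,157).

I choose the three grey ones. Next I fit box poses to their silhouettes in both views and check an overlay.

```bash
cat >> h.py <<'E'
from scipy.optimize import minimize
def proj(p,P):
    c=(np.linalg.inv(p["extrinsics"])@np.c_[P,np.ones(len(P))].T)[:3];u=p["K"]@c;return (u[:2]/u[2]).T
def box(x0,x1,y0,y1,z0,z1): return np.array([[a,b,c] for a in(x0,x1) for b in(y0,y1) for c in(z0,z1)],float)
def place(B,x,y,a): # a: small yaw; tin -x -> world +x
    return B@R.from_euler("z",np.pi+a).as_matrix().T+[x,y,0]
PARTS=[box(-32,32,-55,55,0,55),box(-52,-32,-18,18,41,47)]
def hulls(p,v,parts=PARTS): return [cv2.convexHull(proj(p,place(B,*v)).astype(np.float32)) for B in parts]
def render(p,v,parts=PARTS,S=4):
    im=np.zeros((480*S,640*S),np.uint8)
    for h in hulls(p,v,parts): cv2.fillConvexPoly(im,np.round(h*S+S/2).astype(int),1)
    return cv2.resize(im*255,(640,480),interpolation=cv2.INTER_AREA)/255.
def fit(obs,v0,parts=PARTS): # obs: [(pic,mask)]
    def f(w):
        v=[w[0],w[1],w[2]/100];c=0
        for p,m in obs:
            r=render(p,v,parts);c+=1-np.minimum(r,m).sum()/np.maximum(r,m).sum()
        return c
    r=minimize(f,[v0[0],v0[1],0],method="Nelder-Mead",options=dict(initial_simplex=[[v0[0],v0[1],0],[v0[0]+15,v0[1],0],[v0[0],v0[1]+15,0],[v0[0],v0[1],10]],xatol=.1,fatol=1e-5))
    return np.array([r.x[0],r.x[1],r.x[2]/100]),r.fun
E
cat > m.py <<'E'
from h import *
pics=[bot.camera("top"),bot.camera("scene")]
ms=[bot.masks_of("tin_a",p) for p in pics]
tabs=[bot.masks_of("tin_a_tab",p) for p in pics]
im=[p["color"][...,::-1].copy() for p in pics]
for v0 in [(590,225),(575,0),(580,-220)]:
    obs=[]
    for p,m in zip(pics,ms):
        r=render(p,[*v0,0]);b=max(m,key=lambda q:np.minimum(r,q["mask"]).sum()/np.maximum(r,q["mask"]).sum());obs.append((p,b["mask"].astype(float)))
    for P,n in ((PARTS,"tab"),(PARTS[:1],"notab")):
        for o in (obs,obs[:1],obs[1:]):
            v,f=fit(o,v0,P);print(n,len(o),v.round(3),round(f,3))
            if n=="tab" and len(o)==2: keep=v
    for i,p in enumerate(pics):
        for h in hulls(p,keep): cv2.polylines(im[i],[np.round(h*16+8).astype(int)],True,(0,0,255),1,cv2.LINE_AA,4) if 0 else cv2.polylines(im[i],[np.round(h).astype(int)],True,(0,0,255),1)
a=cv2.resize(im[0][180:250,180:420],None,fx=3.3,fy=3.3);b=cv2.resize(im[1][160:390,270:450],None,fx=1.6,fy=1.6,interpolation=cv2.INTER_CUBIC)
W=np.zeros((a.shape[0]+b.shape[0],a.shape[1],3),np.uint8);W[:a.shape[0]]=a;W[a.shape[0]:,:b.shape[1]]=b
cv2.imwrite("pics/fit.png",W)
# strip by colour
p=pics[0];hsv=cv2.cvtColor(p["color"],cv2.COLOR_RGB2HSV)
M=((hsv[...,0]<6)|(hsv[...,0]>174))&(hsv[...,1]>180)&(hsv[...,2]>120);M[:235]=0;M[300:]=0
c,_=max(((c,cv2.contourArea(c)) for c in cv2.findContours(M.astype(np.uint8),0,2)[0]),key=lambda t:t[1])
B=cv2.boxPoints(cv2.minAreaRect(c));print([onz(p,*q,1)[:2].round() for q in B])
E
python3 m.py
```

```text
tab 2 [5.77951e+02 2.31196e+02 1.12000e-01] 0.096
tab 1 [5.78416e+02 2.31703e+02 1.17000e-01] 0.038
tab 1 [5.77569e+02 2.29580e+02 1.06000e-01] 0.043
notab 2 [5.78398e+02 2.30692e+02 9.20000e-02] 0.188
notab 1 [5.78869e+02 2.32174e+02 1.06000e-01] 0.097
notab 1 [5.78280e+02 2.29685e+02 9.80000e-02] 0.078
tab 2 [5.61842e+02 4.00000e-03 4.50000e-02] 0.106
tab 1 [5.62738e+02 8.97000e-01 6.20000e-02] 0.076
tab 1 [ 5.62024e+02 -8.42000e-01  4.50000e-02] 0.032
notab 2 [5.62395e+02 1.63000e-01 3.90000e-02] 0.173
notab 1 [5.63423e+02 1.63100e+00 7.20000e-02] 0.12
notab 1 [ 5.62327e+02 -9.89000e-01  3.80000e-02] 0.055
tab 2 [ 5.70021e+02 -2.28174e+02  6.00000e-03] 0.23
tab 1 [ 5.76033e+02 -2.27762e+02  2.50000e-02] 0.187
tab 1 [ 5.69588e+02 -2.28662e+02 -1.10000e-02] 0.038
notab 2 [ 5.72547e+02 -2.28911e+02 -5.30000e-02] 0.307
notab 1 [ 5.80339e+02 -2.30441e+02 -5.30000e-02] 0.179
notab 1 [ 5.70730e+02 -2.28987e+02 -5.00000e-03] 0.058
[array([497., 412.]), array([521., 411.]), array([521., 405.]), array([497., 407.])]
```

View pics/fit.png

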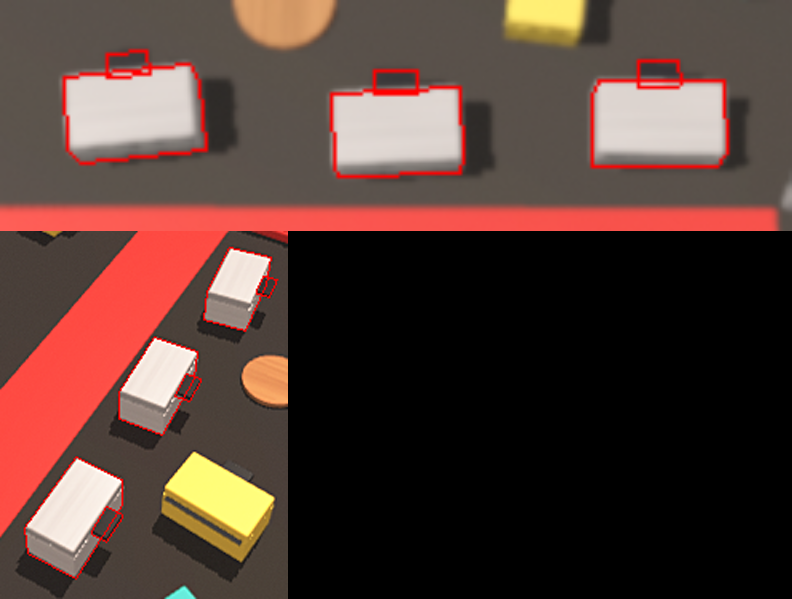

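The overlay shows the fits lying tightly on the three grey tins in both views. In the top view their centres are at about (220,211), (300,217) and (379,214), each with its black tab on the far side. The choice stands.

```bash
cat > go.py <<'E'
# usage: go.py x y z yawdeg -> row (deg, cm) from current pose
from h import *; import sys
x,y,z,a=map(float,sys.argv[1:5]);s=bot.read_state()
C=R.from_rotvec(s["orientation"]);T=R.from_euler("z",a,degrees=True)*R.from_euler("x",180,degrees=True)
print((C.inv()*T).as_rotvec(degrees=True).round(1),(C.inv().apply(np.array([x,y,z])-s["position"])/10).round(2))
E
python3 go.py 614 -228.5 120 0
python3 - <<'E'
import numpy as np
for t in np.linspace(0,1.85,19)[1:]:
    print(round(t,2),round((76*np.cos(t)-3*np.sin(t)-76)/10,2),round(-(76*np.sin(t)+3*np.cos(t)-3)/10,2))
from h import *
p=bot.camera("top");c=p["color"].astype(int)
M=(c[...,0]>150)&(c[...,1]<110)&(c[...,2]<110);M[:,:166]=0
q=cv2.boxPoints(cv2.minAreaRect(cv2.findNonZero(M.astype(np.uint8))));print(M.sum(),[onz(p,*u,1)[:2].round() for u in q])
E
```

```text
[ 0.  -0.  14.4] [ 53.77 -15.08  10.67]
0.1 -0.07 -0.78
0.21 -0.22 -1.54
0.31 -0.45 -2.29
0.41 -0.75 -3.01
0.51 -1.13 -3.7
0.62 -1.57 -4.34
0.72 -2.08 -4.93
0.82 -2.65 -5.47
0.92 -3.27 -5.95
1.03 -3.93 -6.36
1.13 -4.63 -6.7
1.23 -5.37 -6.97
1.34 -6.12 -7.16
1.44 -6.9 -7.27
1.54 -7.68 -7.31
1.64 -8.46 -7.26
1.75 -9.23 -7.13
1.85 -9.98 -6.92
11744 [array([370., 402.]), array([896., 340.]), array([  633., -1092.]), array([ 137., -942.])]
```

```bash
R='[0,0,14.4,53.77,-15.08,10.67,6]'; python3 -m inch '[[0,0,14.4,53.77,-15.08,10.67,6],[0,0,14.4,53.77,-15.08,10.67,6],[0,0,14.4,53.77,-15.08,10.67,6],[0,0,14.4,53.77,-15.08,10.67,6],[0,0,14.4,53.77,-15.08,10.67,6],[0,0,14.4,53.77,-15.08,10.67,6],[0,0,14.4,53.77,-15.08,10.67,6],[0,0,14.4,53.77,-15.08,10.67,6],[0,0,14.4,53.77,-15.08,10.67,6],[0,0,14.4,53.77,-15.08,10.67,6]]' 4; python3 go.py 614 -228.5 120 0
```

```text
time_s: 1.68
position: [480.6, -305.5, 149.6]
orientation: [3.141, 0.001, 0.0]
ft_force: [0.4, -0.3, 0.7]
opening: 0.653
gripper_force: 0.0
[ 0. -0.  0.] [13.34 -7.69  2.96]
```

```bash
python3 -m inch '[[0,0,0,13.3,-7.7,3,6],[0,0,0,13.3,-7.7,3,6],[0,0,0,13.3,-7.7,3,6],[0,0,0,13.3,-7.7,3,6],[0,0,0,13.3,-7.7,3,6],[0,0,0,13.3,-7.7,3,6]]'; python3 go.py 614 -228.5 36 0
python3 - <<'E'
from h import *
p=bot.camera("wrist");save(p,"w0",None,1.2)
p=bot.camera("top");c=p["color"].astype(int)
M=((c[...,0]>150)&(c[...,1]<110)&(c[...,2]<110)).astype(np.uint8)
k=max(cv2.findContours(M,0,2)[0],key=cv2.contourArea);q=cv2.boxPoints(cv2.minAreaRect(k));print(q.round(),[onz(p,*u,1)[:2].round() for u in q])
E
```

```text
time_s: 2.18
position: [612.7, -228.2, 118.7]
orientation: [-3.141, -0.005, 0.002]
ft_force: [0.2, -0.8, -0.7]
opening: 0.653
gripper_force: 0.0
[-0.   0.1  0.2] [0.14 0.03 8.27]
[[165. 242.]
 [240. 242.]
 [240. 288.]
 [165. 288.]] [array([500., 395.]), array([501., 176.]), array([367., 172.]), array([366., 387.])]
```

View pics/w0.png

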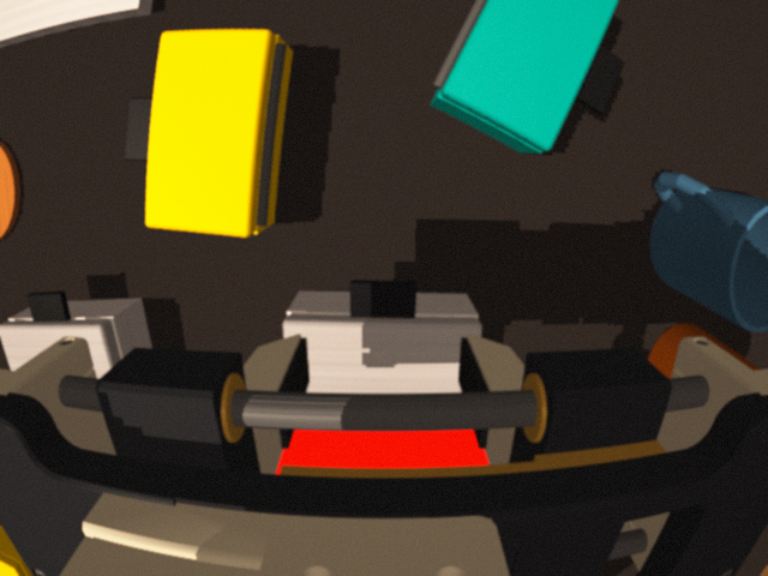

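The wrist view shows the right tin's black tab at (383,298), centred between the fingers, whose midpoint is about x=383. I'll descend and close.

```bash
python3 -m inch '[[0,0,0,0.1,0,2.5,6],[0,0,0,0.1,0,5,6],[0,0,0,0.1,0,7,6],[0,0,0,0.1,0,8.3,6],[0,0,0,0.1,0,8.3,6],[0,0,0,0.1,0,8.3,3],[0,0,0,0.1,0,8.3,3],[0,0,0,0.1,0,8.3,3],[0,0,0,0.1,0,8.3,3],[0,0,0,0.1,0,8.3,3]]' 4
```

```text
time_s: 3.12
position: [613.2, -229.8, 37.8]
orientation: [3.141, 0.0, 0.002]
ft_force: [-0.4, 1.1, 3.8]
opening: 0.393
gripper_force: 4.0
```

```bash
python3 -m inch '[[0,0,0,-0.07,0,-0.78,3],[0,0,0,-0.22,0,-1.54,3],[0,0,0,-0.45,0,-2.29,3],[0,0,0,-0.75,0,-3.01,3],[0,0,0,-1.13,0,-3.7,3],[0,0,0,-1.57,0,-4.34,3],[0,0,0,-2.08,0,-4.93,3],[0,0,0,-2.65,0,-5.47,3],[0,0,0,-3.27,0,-5.95,3],[0,0,0,-3.93,0,-6.36,3]]'
python3 - <<'E'
from h import *
p=bot.camera("scene");save(p,"s1",(250,130,320,260),2)
E
```

```text
time_s: 3.95
position: [573.2, -229.7, 101.2]
orientation: [3.141, 0.001, 0.001]
ft_force: [0.8, 2.0, 0.3]
opening: 0.392
gripper_force: 4.0
```

View pics/s1.png

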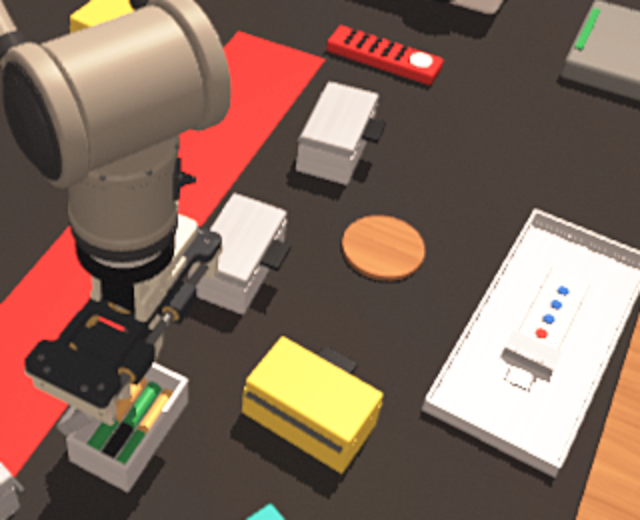

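The right lid is rising in the grip, with the tin open at crop (120,420) and nothing else moved. I'll carry on past upright and release.

```bash
python3 -m inch '[[0,0,0,-0.7,0,-0.34,3],[0,0,0,-1.44,0,-0.61,3],[0,0,0,-2.19,0,-0.8,3],[0,0,0,-2.97,0,-0.91,3],[0,0,0,-3.75,0,-0.95,3],[0,0,0,-4.53,0,-0.9,3],[0,0,0,-5.3,0,-0.77,3],[0,0,0,-6.05,0,-0.56,3],[0,0,0,-6.05,0,-0.56,3],[0,0,0,-6.05,0,-0.56,6]]'
python3 -m inch '[[0,0,0,0,0,0,6],[0,0,0,0,0,0,6],[0,0,0,0,0,0,6],[0,0,0,0,0,-3,6],[0,0,0,0,0,-6,6],[0,0,0,0,0,-6,6],[0,0,0,0,0,-6,6]]'
python3 go.py 606 2 150 2.6;python3 go.py 620 235 150 6.4
```

```text
time_s: 4.83
position: [512.6, -230.1, 105.8]
orientation: [3.141, -0.0, -0.001]
ft_force: [0.2, 0.5, 0.0]
opening: 0.424
gripper_force: 0.0
time_s: 5.42
position: [514.3, -230.3, 167.6]
orientation: [3.139, 0.001, 0.005]
ft_force: [0.4, 0.1, -1.1]
opening: 0.654
gripper_force: 0.0
[ 0.1 -0.2 -2.6] [  9.19 -23.23   1.74]
[ 0.1 -0.2 -6.4] [ 10.6  -46.53   1.69]
```

```bash
python3 -m inch '[[0,0,-2.6,9.2,-23.2,1.7,6],[0,0,-2.6,9.2,-23.2,1.7,6],[0,0,-2.6,9.2,-23.2,1.7,6],[0,0,-2.6,9.2,-23.2,1.7,6],[0,0,-2.6,9.2,-23.2,1.7,6],[0,0,-2.6,9.2,-23.2,1.7,6],[0,0,-2.6,9.2,-23.2,1.7,6],[0,0,-2.6,9.2,-23.2,1.7,6],[0,0,-2.6,9.2,-23.2,1.7,6]]'; python3 go.py 606 2 36 2.6
python3 - <<'E'
from h import *
p=bot.camera("scene");p2=bot.camera("wrist");a=p["color"][130:390,250:570,::-1];b=p2["color"][200:400,:,::-1]
cv2.imwrite("pics/s2.png",np.vstack([cv2.resize(a,(480,390)),cv2.resize(b,(480,150))]))
E
```

```text
time_s: 6.17
position: [604.4, 2.2, 147.7]
orientation: [3.14, 0.073, -0.004]
ft_force: [-0.2, -0.8, 0.8]
opening: 0.652
gripper_force: 0.0
[0.  0.1 0.1] [ 0.19  0.03 11.17]
```

View pics/s2.png

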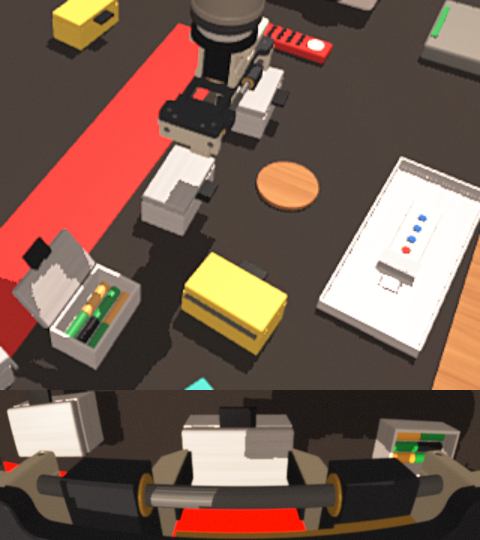

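The right tin's lid now stands open at (50,280), and the middle tab is centred between the fingers at (237,415) in the wrist strip.

```bash
python3 -m inch '[[0,0,0,0.15,0,3,6],[0,0,0,0.15,0,6,6],[0,0,0,0.15,0,9,6],[0,0,0,0.15,0,11.2,6],[0,0,0,0.15,0,11.2,6],[0,0,0,0.15,0,11.2,3],[0,0,0,0.15,0,11.2,3],[0,0,0,0.15,0,11.2,3],[0,0,0,0.15,0,11.2,3],[0,0,0,0.15,0,11.2,3]]' 4
```

```text
time_s: 7.1
position: [607.4, 2.2, 38.6]
orientation: [3.14, 0.072, 0.004]
ft_force: [0.7, 0.3, 4.6]
opening: 0.393
gripper_force: 4.0
```

```bash
python3 -m inch '[[0,0,0,-0.07,0,-0.78,3],[0,0,0,-0.22,0,-1.54,3],[0,0,0,-0.45,0,-2.29,3],[0,0,0,-0.75,0,-3.01,3],[0,0,0,-1.13,0,-3.7,3],[0,0,0,-1.57,0,-4.34,3],[0,0,0,-2.08,0,-4.93,3],[0,0,0,-2.65,0,-5.47,3],[0,0,0,-3.27,0,-5.95,3],[0,0,0,-3.93,0,-6.36,3]]'
python3 -m inch '[[0,0,0,-0.7,0,-0.34,3],[0,0,0,-1.44,0,-0.61,3],[0,0,0,-2.19,0,-0.8,3],[0,0,0,-2.97,0,-0.91,3],[0,0,0,-3.75,0,-0.95,3],[0,0,0,-4.53,0,-0.9,3],[0,0,0,-5.3,0,-0.77,3],[0,0,0,-6.05,0,-0.56,3],[0,0,0,-6.05,0,-0.56,3],[0,0,0,-6.05,0,-0.56,6]]'
python3 -m inch '[[0,0,0,0,0,0,6],[0,0,0,0,0,0,6],[0,0,0,0,0,0,6],[0,0,0,0,0,-3,6],[0,0,0,0,0,-6,6],[0,0,0,0,0,-6,6],[0,0,0,0,0,-6,6]]'
python3 go.py 621.7 235.9 150 6.4
```

```text
time_s: 7.93
position: [566.8, 0.7, 101.4]
orientation: [-3.141, -0.072, -0.001]
ft_force: [1.4, 3.1, 1.8]
opening: 0.395
gripper_force: 4.0
time_s: 8.77
position: [506.2, -2.6, 105.8]
orientation: [3.14, 0.072, -0.002]
ft_force: [-0.6, 0.4, -0.2]
opening: 0.43
gripper_force: 0.0
time_s: 9.35
position: [508.0, -2.4, 167.6]
orientation: [3.14, 0.072, 0.006]
ft_force: [0.1, 0.3, -0.3]
opening: 0.655
gripper_force: 0.0
[ 0.1 -0.2 -3.8] [ 12.44 -23.29   1.79]
```

```bash
python3 -m inch '[[0,0,-3.8,12.4,-23.3,1.8,6],[0,0,-3.8,12.4,-23.3,1.8,6],[0,0,-3.8,12.4,-23.3,1.8,6],[0,0,-3.8,12.4,-23.3,1.8,6],[0,0,-3.8,12.4,-23.3,1.8,6],[0,0,-3.8,12.4,-23.3,1.8,6],[0,0,-3.8,12.4,-23.3,1.8,6],[0,0,-3.8,12.4,-23.3,1.8,6],[0,0,-3.8,12.4,-23.3,1.8,6]]'; python3 go.py 621.7 235.9 36 6.4
python3 - <<'E'
from h import *
p=bot.camera("scene");p2=bot.camera("wrist");a=p["color"][130:390,250:570,::-1];b=p2["color"][200:400,:,::-1]
cv2.imwrite("pics/s3.png",np.vstack([cv2.resize(a,(480,390)),cv2.resize(b,(480,150))]))
E
```

```text
time_s: 10.1
position: [619.1, 236.5, 146.0]
orientation: [3.135, 0.179, -0.005]
ft_force: [0.1, -0.7, -0.0]
opening: 0.649
gripper_force: 0.0
[0.1 0.2 0.1] [ 0.29  0.08 11.  ]
```

View pics/s3.png

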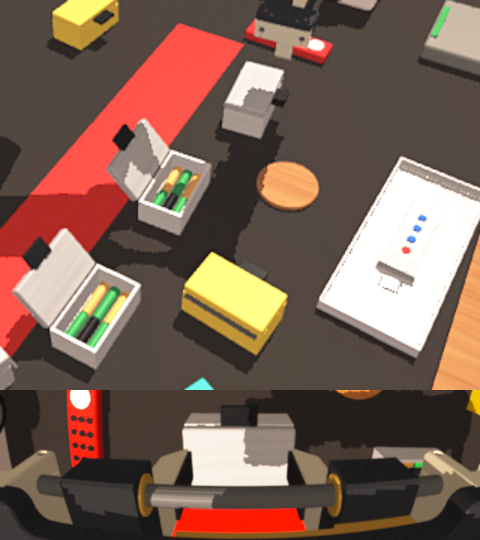

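The right (50,280) and middle (140,165) lids lie open at the same large angle, so both look free. The left tab is centred at (239,415).

```bash
python3 -m inch '[[0,0,0,0.2,0.05,3,6],[0,0,0,0.2,0.05,6,6],[0,0,0,0.2,0.05,9,6],[0,0,0,0.2,0.05,11.1,6],[0,0,0,0.2,0.05,11.1,6],[0,0,0,0.2,0.05,11.1,3],[0,0,0,0.2,0.05,11.1,3],[0,0,0,0.2,0.05,11.1,3],[0,0,0,0.2,0.05,11.1,3],[0,0,0,0.2,0.05,11.1,3]]' 4
```

```text
time_s: 11.03
position: [622.8, 236.1, 38.9]
orientation: [-3.136, -0.176, -0.004]
ft_force: [-0.3, 0.5, 4.7]
opening: 0.392
gripper_force: 4.0
```

```bash
python3 -m inch '[[0,0,0,-0.07,0,-0.78,3],[0,0,0,-0.22,0,-1.54,3],[0,0,0,-0.45,0,-2.29,3],[0,0,0,-0.75,0,-3.01,3],[0,0,0,-1.13,0,-3.7,3],[0,0,0,-1.57,0,-4.34,3],[0,0,0,-2.08,0,-4.93,3],[0,0,0,-2.65,0,-5.47,3],[0,0,0,-3.27,0,-5.95,3],[0,0,0,-3.93,0,-6.36,3]]'
python3 -m inch '[[0,0,0,-0.7,0,-0.34,3],[0,0,0,-1.44,0,-0.61,3],[0,0,0,-2.19,0,-0.8,3],[0,0,0,-2.97,0,-0.91,3],[0,0,0,-3.75,0,-0.95,3],[0,0,0,-4.53,0,-0.9,3],[0,0,0,-5.3,0,-0.77,3],[0,0,0,-6.05,0,-0.56,3],[0,0,0,-6.05,0,-0.56,3],[0,0,0,-6.05,0,-0.56,6]]'
python3 -m inch '[[0,0,0,0,0,0,6],[0,0,0,0,0,0,6],[0,0,0,0,0,0,6],[0,0,0,0,0,-3,6],[0,0,0,0,0,-6,6],[0,0,0,0,0,-9,6],[0,0,0,0,0,-9,6],[0,0,0,0,0,-9,6]]'
python3 go.py 660 240 180 6.4
```

```text
time_s: 11.87
position: [582.7, 231.7, 101.7]
orientation: [-3.136, -0.176, -0.002]
ft_force: [2.1, 1.2, 0.9]
opening: 0.391
gripper_force: 4.0
time_s: 12.7
position: [521.9, 224.2, 105.8]
orientation: [3.135, 0.177, -0.003]
ft_force: [-0.0, 0.0, -0.8]
opening: 0.427
gripper_force: 0.0
time_s: 13.37
position: [524.0, 224.8, 198.0]
orientation: [-3.136, -0.176, -0.006]
ft_force: [-0.9, -0.2, -0.8]
opening: 0.655
gripper_force: 0.0
[-0.  -0.2  0. ] [1.368e+01 1.000e-02 1.850e+00]
```

```bash
python3 -m inch '[[0,0,0,12.5,0,1.8,5],[0,0,0,12.5,0,1.8,5],[0,0,0,12.5,0,1.8,5],[0,0,0,12.5,0,1.8,5],[0,0,0,12.5,0,1.8,5],[0,0,0,12.5,0,1.8,5],[0,0,0,12.5,0,1.8,5]]'
cat > m2.py <<'E'
from h import *; import sys
pics=[bot.camera("top"),bot.camera("scene")]
a=cv2.resize(pics[0]["color"][180:300,150:420,::-1],None,fx=2.5,fy=2.5,interpolation=cv2.INTER_CUBIC);b=cv2.resize(np.ascontiguousarray(pics[1]["color"][120:400,220:520,::-1]),None,fx=1.05,fy=1.05)
W=np.zeros((a.shape[0]+b.shape[0],a.shape[1],3),np.uint8);W[:a.shape[0]]=a;W[a.shape[0]:,:b.shape[1]]=b
cv2.imwrite("pics/"+sys.argv[1]+".png",W)
E
python3 m2.py s4; python3 go.py 647.6 238.8 18 6.4
```

```text
time_s: 13.95
position: [646.0, 238.7, 178.4]
orientation: [3.136, 0.177, -0.002]
ft_force: [-0.8, 0.3, -0.2]
opening: 0.542
gripper_force: 0.0
[-0.  -0.1  0.1] [ 0.12  0.03 16.17]
```

View pics/s4.png

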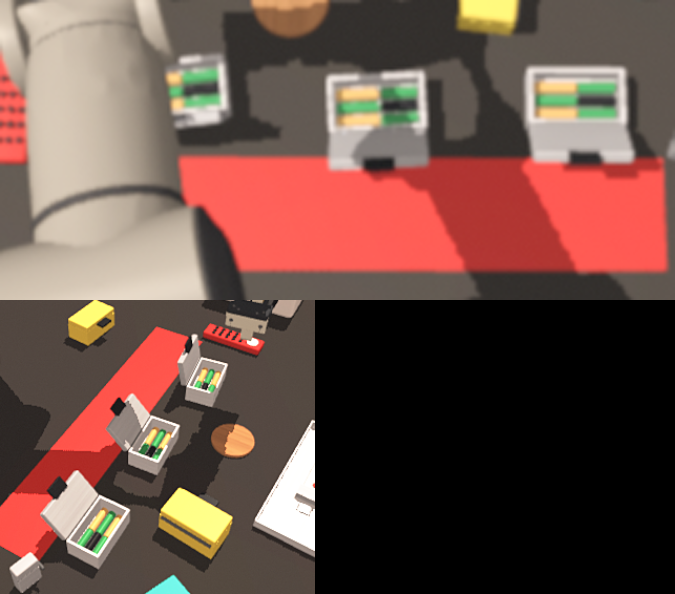

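The left tin's lid stays just past upright at (190,360) in the scene part, so this is the stiff one. The other two lie fully open at (375,120) and (578,115). All three are still in place, so I go down behind the left tin.

```bash
python3 -m inch '[[0,0,0,0.1,0,3.5,5],[0,0,0,0.1,0,7,5],[0,0,0,0.1,0,10.5,5],[0,0,0,0.1,0,14,5],[0,0,0,0.1,0,16.1,5],[0,0,0,0.1,0,16.1,5],[0,0,0,0.1,0,16.1,5]]'
python3 -m inch '[[0,0,0,-1,0,0,5],[0,0,0,-1.8,0,0,5],[0,0,0,-2.4,0,0,5],[0,0,0,-3,0,0,5],[0,0,0,-3.6,0,0,5],[0,0,0,-4.2,0,0,5],[0,0,0,-4.8,0,0,5],[0,0,0,-5.4,0,0,5],[0,0,0,-6,0,0,5],[0,0,0,-6,0,0,5]]'
python3 m2.py s5;python3 go.py 474 219 18 6.4
```

```text
time_s: 14.63
position: [647.5, 238.9, 17.9]
orientation: [3.136, 0.177, -0.001]
ft_force: [0.2, 0.3, 1.7]
opening: 0.541
gripper_force: 0.0
time_s: 15.47
position: [586.9, 232.0, 17.2]
orientation: [3.136, 0.176, -0.003]
ft_force: [0.8, -0.2, 1.2]
opening: 0.543
gripper_force: 0.2
[0.  0.2 0. ] [-11.36   0.02  -0.1 ]
```

View pics/s5.png

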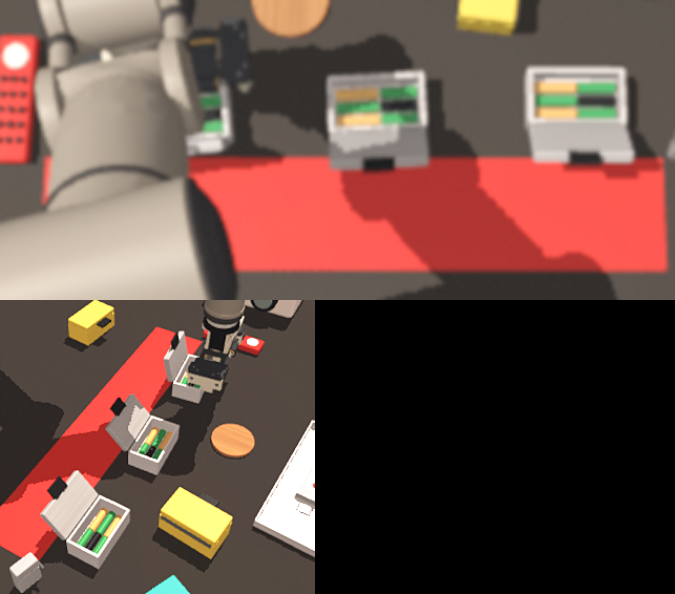

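The tin slides upright on its base ahead of the fingers, at (190,370) in the scene part. I'll go on to the strip's middle.

```bash
python3 -m inch '[[0,0,0,-0.5,0,-0.1,5],[0,0,0,-1.1,0,-0.1,5],[0,0,0,-1.7,0,-0.1,5],[0,0,0,-2.3,0,-0.1,5],[0,0,0,-2.9,0,-0.1,5],[0,0,0,-3.5,0,-0.1,5],[0,0,0,-4.1,0,-0.1,5],[0,0,0,-4.7,0,-0.1,5],[0,0,0,-5.3,0,-0.1,5],[0,0,0,-5.7,0,-0.1,5]]'
python3 -m inch '[[0,0,0,-0.5,0,0,5],[0,0,0,-1.1,0,0,5],[0,0,0,-1.7,0,0,5],[0,0,0,-2.3,0,0,5],[0,0,0,-2.9,0,0,5],[0,0,0,-3.5,0,0,5],[0,0,0,-4.1,0,0,5],[0,0,0,-4.7,0,0,5],[0,0,0,-5.2,0,0,5],[0,0,0,-5.6,0,0,5]]'
python3 -m inch '[[0,0,0,0.5,0,0,5],[0,0,0,2,0,0,5],[0,0,0,4,0,0,5],[0,0,0,4,0,-4,5],[0,0,0,4,0,-8,5],[0,0,0,4,0,-12,5],[0,0,0,4,0,-16,5],[0,0,0,10,0,-18,5],[0,0,0,14,0,-18,5],[0,0,0,16,0,-18,5]]'
```

```text
time_s: 16.4
position: [531.1, 225.7, 18.5]
orientation: [3.137, 0.176, -0.0]
ft_force: [2.2, -0.3, -1.4]
opening: 0.546
gripper_force: 1.1
time_s: 17.23
position: [475.6, 219.4, 18.5]
orientation: [3.137, 0.176, -0.0]
ft_force: [2.7, -0.1, -0.7]
opening: 0.544
gripper_force: 1.3
time_s: 18.07
position: [636.9, 237.7, 201.3]
orientation: [-3.136, -0.177, -0.005]
ft_force: [0.1, 0.7, -0.7]
opening: 0.537
gripper_force: 0.0
```

Run:
```python
from h import *
p=bot.camera("scene");im=p["color"][...,::-1].copy()
S=4;l,t,w,h=270,130,190,140
im=cv2.resize(im[t:t+h,l:l+w],None,fx=S,fy=S,interpolation=cv2.INTER_CUBIC)
T=lambda P:np.round((proj(p,np.array(P,float))-[l,t]+.5)*S).astype(int)
b=box(-32,32,-55,55,0,40)
for z,c in((0,(255,0,0)),(40,(0,0,255))):
    q=place(np.array([[-32,-55,z],[32,-55,z],[32,55,z],[-32,55,z]],float),434,215,.112);cv2.polylines(im,[T(q)],True,c,1)
for x in (368.5,433.5,498.5): cv2.polylines(im,[T([[x,-340,1],[x,390,1]])],False,(0,255,0),1)
cv2.imwrite("pics/f.png",im)
```

```text
(no output)
```

View pics/f.png

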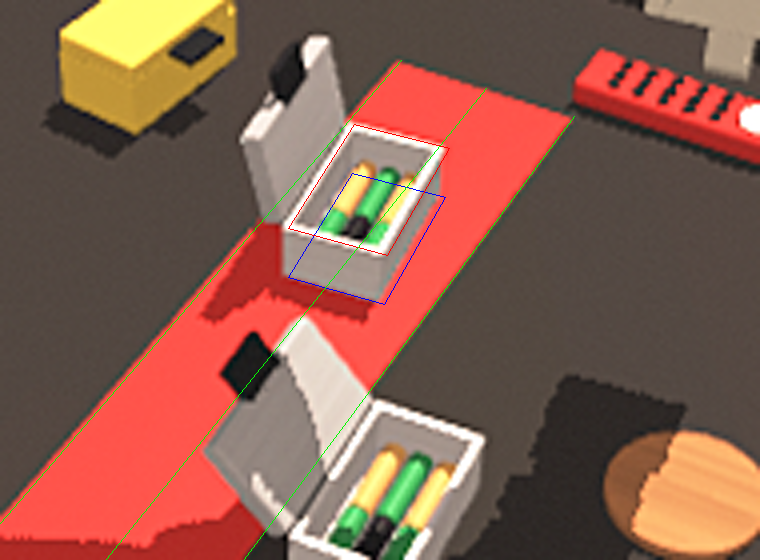

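The overlay shows the stiff tin upright at (360,210), its base within about 5 mm of the strip's middle line. The strip's edges match the model, and the middle tin and the remote are in place.

```bash
python3 -c "
from rig import bot
print(bot.job_done())"
```

```text
the job is handed in; nothing more can be done
None
```

I opened all three lids, found the left tin to be the stiff one, and slid it to within about 5 mm of the red strip's middle line. The other two stayed in place with their lids fully open, and I handed the job in; no verdict came back.

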